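Slide two specimen plates out over the ledge

ROBOT

A 6-joint arm with a two-finger parallel gripper is mounted at the origin on a cart in front of the work surface, level with it; the furniture and walls round the work are solid. World frame = base frame: x ahead of the robot, y to its left, z up, the work surface at z = 0. Lengths are in mm, angles in rad, forces in N, time in s.
With the tool pointing down it reaches from about 275 to 750 mm from the base axis. Payload 10.2 kg.
Tool frame: the origin (TCP) lies between the finger pads; the fingertips stand 11 mm ahead of it and the grasp point (between the pads) lies 8 mm behind it; z points along the fingers, y is the line along which they close (so a half turn about z gives the same grasp; the last joint's range is limited). The gripper opens to 85 mm and grips with 20 to 120 N. Pads are 22 mm wide; open, the fingers measure 114 mm over their backs; the gripper's body (76 mm by 85 mm) begins 54 mm behind the grasp point. The pads swing forward as they close: fully open they stand 13 mm farther back than shut.
Start: joints at [-1.332, 0.313, 1.498, -0, 1.331, -0.223], TCP at [233.908, -470.019, 242.294] pointing down, gripper open.
Joint ranges: [-2.94, 2.94], [-0.97, 2.17], [0.19, 2.56], [-1.23, 4.37], [0.02, 3.11], [-2.88, 2.88]. Speed limits (rad/s): [2.39, 2.39, 3.01, 3.14, 3.14, 3.14].

INTERFACE

Orientations are given as a unit quaternion [w, x, y, z].
In Python, from rig import sense, eyes, finish_job gives the robot as it stands.
- The arm moves only by the shell command python3 -m jog 'ROWS' [FORCE]. ROWS is JSON, a list of rows, each a list of 7 numbers: the shift along the tool's x, y, z in m, then the turn, a rotation vector about the tool's x, y, z in rad, then the finger opening in m, from 0 to 0.0854. In form: [[dx, dy, dz, rx, ry, rz, gripper], ...]. A call has 1 to 5 rows; each row shifts and turns the commanded pose from where the row before left it, along the tool's axes as they then stand; what a row does not reach is not made up. A row lasts 1/10 s, in which the tool goes at most 50 mm and 8.59 degrees, less where a joint would pass 70% of its speed; a pose out of reach is approached as far as the arm can. A call is refused whole if a number of a shift passes 0.05 or a number of a turn 0.15, either way. A call with a gripper value outside its range is refused whole. The fingers move at their own pace and stop on an object; FORCE is the grip in N (left out, the last holds). Time passes only in rows, so rows that do not move let the fingers close. It gives the time, the measured TCP pose, the force, the opening and the grip force at its end, in the units of the state.
- sense(): the state, without advancing time (a new reading comes with each control period).
- eyes.capture(name): name is "scene" or "top" or "wrist"; returns the picture (480x640x3 uint8, red, green, blue); there is no depth.
- eyes.calibration(name): a dict with "fx", "fy", "cx", "cy" (pixels), "cam_to_world" (4x4, takes a point from camera to world coordinates); the wrist camera has in their place "mount" (4x4, takes a point from camera to tool coordinates, whose origin is the TCP and whose axes are the flange's). Camera axes: x right, y down, z forward; pixel columns grow to the right and rows downward; lengths in mm; the calibration is good to about 2 mm. A picture is of the moment at which its call begins: read the wrist's pose just before it. calibration takes no time and is no camera call.
- finish_job(): hands the job in; it is judged then, once.
The state is a dict: "time_s": time; "joints": joint angles; "dq": joint speeds; "tau": joint torques, N m; "eef_pos": TCP position; "ee_rot": TCP orientation; "force": force on the tool from outside, world axes, zero at the start; "wrist_torque": the same for the moment, N m; "grip_width": opening from 0.0 (shut) to 1.0 (fully open); "grip_force": force on a finger pad.
Only numpy, scipy, OpenCV 4.12 (cv2) and the standard library are available. Lean on these libraries where they do the work, as an engineer would, in place of code of your own. Each camera call takes 0.05 s, during which the arm holds its last target. There are 200 camera calls.

TASK

Two thin plates, one copper and one grey, lie on the low wooden ledge. Push each of them with the fingertips along the ledge towards its end with the dark steel edging until the black line across the plate lies right over the very brink of that end, with the plate still straight, so that both front ends stick out ready for the crucible tongs. Only push: do not lift, tip or drop the plates, and leave everything else on the table where it is.

Things in the scene. Friction and masses are not known exactly. Their poses are not given: they have to be found in the camera images.
- ledge: fixed low pale wooden ledge, flat top 220 x 220 mm, 45 mm above the table. Origin: centre of its underside, at table height; x points level to the end with the dark steel edging (10 mm wide), 110 mm away; z up. The plates lie side by side, each about 53 mm off its middle line (sides vary), front ends 10 to 40 mm short of that end, up to 5 degrees askew.
- ledge_edge (a point): middle of the top of the ledge's steel-edged end, at the very brink; axes as the ledge's.
- copper_plate: thin copper-coloured plate, 120 x 90 x 6 mm, about 0.3 kg, too wide to grip across, flat on the ledge beside the other plate. Origin: centre of its underside; x runs along its 120 mm length to its front end (the one near the black line), 60 mm from the origin; the rear end (two small rivet heads) is 60 mm the other way; z up.
- copper_plate_line (a point): middle of the copper plate's black line (4 mm wide, straight across the plate, 30 mm from its front end), at the plate's underside; axes as the plate's.
- grey_plate: thin grey plate, 120 x 90 x 6 mm, about 0.3 kg, too wide to grip across, flat on the ledge beside the other plate. Origin: centre of its underside; x runs along its 120 mm length to its front end (the one near the black line), 60 mm from the origin; the rear end (two small rivet heads) is 60 mm the other way; z up.
- grey_plate_line (a point): middle of the grey plate's black line (4 mm wide, straight across the plate, 45 mm from its front end), at the plate's underside; axes as the plate's.
- evaporating_dish: white porcelain dish, 72 x 68 x 29 mm, bystander; origin centre of underside.
- erlenmeyer: conical glass flask, 63 mm across, 105 mm high, bystander; origin centre of underside.
- wash_bottle: white bottle with red cap and spout, 58 x 82 x 182 mm, bystander; origin centre of underside.
- dropper_1: brown dropper bottle with black top, 33 mm across, 94 mm high, bystander; origin centre of underside.
- dropper_2: brown dropper bottle with red top, 31 mm across, 90 mm high, bystander; origin centre of underside.
- dropper_3: brown dropper bottle with black top, 33 mm across, 98 mm high, bystander that stands 165 mm from the ledge's middle line (55 mm from its side), on the side away from the robot; origin centre of underside.
- matchbox: red matchbox, 35 x 52 x 15 mm, bystander; origin centre of underside.
Things that resemble listed ones, but are neither listed nor needed, are in the scene too. Of the things like the copper_plate, leave any that is turquoise; of the rest the larger one is meant.

How it is judged:
By the outcome, as a careful person would: the job done as asked, in the order asked, and still so for the second after the job is handed in, with the robot touching nothing.
It also fails if it takes over 48 s, if anything falls off the work surface, if the arm or the gripper's body presses on something with over 40 N, if the wrist force passes 120 N, or if a joint passes its speed limit or range.

## Working session

There is one attempt and no reset: what is moved stays moved. The work goes in short steps, Python scripts to look and compute and a shell command to move; the robot and the scene stay as the last step left them, time stands still between calls to the robot, and variables do not carry over. Pictures are saved under pics/ and viewed, at most 10 in all, crops included, and the job is handed in when it is done.

```bash
mkdir -p pics; ls
python3 - <<'E'
from rig import sense, eyes
import cv2, numpy as np
s=sense(); print(s)
for n in ("top","scene"):
    cv2.imwrite(f"pics/{n}0.png",eyes.capture(n)[:,:,::-1]); print(n,eyes.calibration(n))
print(eyes.calibration("wrist"))
E
```

```text
pics
{'time_s': 0.0, 'joints': array([-1.33242177e+00,  3.13488052e-01,  1.49845777e+00, -1.14824531e-05,
        1.33096723e+00, -2.23381819e-01]), 'dq': array([ 0.00019738, -0.00019402, -0.00123523, -0.00069765, -0.00046241,
       -0.0014522 ]), 'tau': array([ 1.19086108e-03, -4.12260246e+01, -2.59743404e+01, -9.20732350e-05,
        4.16219162e-03, -3.96527611e-06]), 'eef_pos': array([ 233.83519841, -469.77874016,  241.70779843]), 'ee_rot': array([-6.60142281e-04,  9.73465288e-01,  2.28833778e-01, -1.05249220e-05]), 'force': array([ 0.28266478, -0.54664079,  0.84780551]), 'wrist_torque': array([ 0.03196873,  0.00396333, -0.07087501]), 'grip_force': 0.0, 'grip_width': 1.00042618915133}
top {'fx': 468.1241790089437, 'fy': 468.1241790089437, 'cx': 318.774729414055, 'cy': 238.45441641357527, 'cam_to_world': array([[-1.12867547e-01, -9.66576618e-01,  2.30196781e-01,
         3.55956486e+02],
       [-9.93609138e-01,  1.10109179e-01, -2.48364389e-02,
        -2.43370987e+02],
       [-1.34045738e-03, -2.31528853e-01, -9.72827114e-01,
         9.15988197e+02],
       [ 0.00000000e+00,  
[... 278 characters left out ...]
-4.97456492e-01,  6.02745808e-01, -6.23886632e-01,
         4.53441002e+02],
       [ 5.50448458e-03, -7.16979176e-01, -6.97072852e-01,
         8.45777365e+02],
       [ 0.00000000e+00,  0.00000000e+00,  0.00000000e+00,
         1.00000000e+00]])}
{'fx': 364.7281975013596, 'fy': 364.7281975013596, 'cx': 322.159485343924, 'cy': 240.05691278491983, 'mount': array([[-1.00884087e-03, -9.47913964e-01, -3.18524880e-01,
         8.25015405e+01],
       [ 9.99999397e-01, -1.09482776e-03,  9.09262328e-05,
        -7.21131083e-03],
       [-4.34920128e-04, -3.18524596e-01,  9.47914497e-01,
        -1.31186102e+02],
       [ 0.00000000e+00,  0.00000000e+00,  0.00000000e+00,
         1.00000000e+00]])}
```

View pics/top0.png

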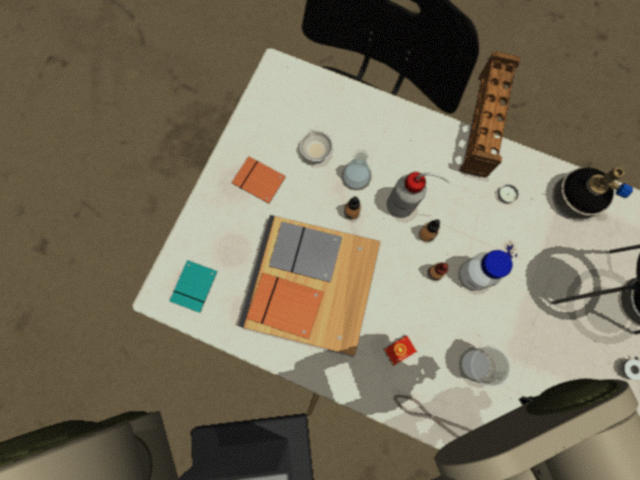

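View pics/scene0.png

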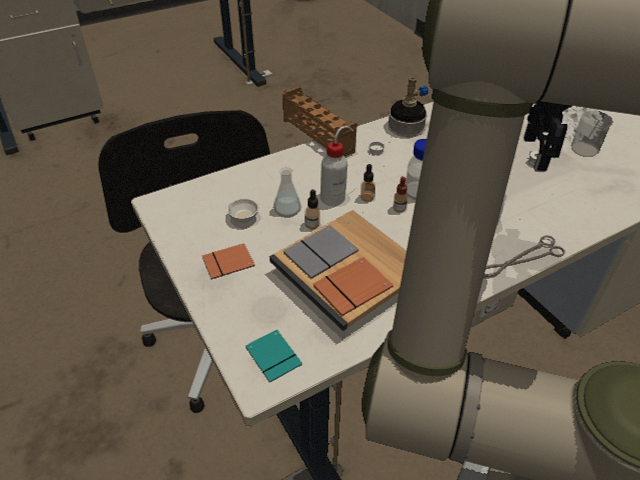

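The top view shows the ledge at (312,285), with its steel edge running (272,217)-(245,327), the grey plate at (305,250) and the copper plate at (285,305). Next I'll segment them and measure.

```bash
cat > h.py <<'E'
import numpy as np, cv2
from rig import sense, eyes
from scipy.spatial.transform import Rotation as R
def w2(uv,z,n="top",s=None):
    c=eyes.calibration(n)
    if n=="wrist":
        q=s["ee_rot"]; T=np.eye(4); T[:3,:3]=R.from_quat([q[1],q[2],q[3],q[0]]).as_matrix(); T[:3,3]=s["eef_pos"]; M=T@c["mount"]
    else: M=c["cam_to_world"]
    uv=np.atleast_2d(uv).astype(float)
    d=np.c_[(uv[:,0]-c["cx"])/c["fx"],(uv[:,1]-c["cy"])/c["fy"],np.ones(len(uv))]@M[:3,:3].T
    return (M[:3,3]+d*((z-M[2,3])/d[:,2])[:,None])[:,:2]
E
python3 - <<'E'
from h import *
im=cv2.imread("pics/top0.png"); x0,y0=230,200
cr=cv2.resize(im[y0:y0+160,x0:x0+160],None,fx=3.7,fy=3.7,interpolation=cv2.INTER_CUBIC); cv2.imwrite("pics/crop.png",cr)
hsv=cv2.cvtColor(im,cv2.COLOR_BGR2HSV); H,S,V=cv2.split(hsv)
roi=np.zeros(H.shape,np.uint8); roi[y0:360,x0:390]=1
for n,m in (("wood+cu",(S>70)&(V>60)&(H<25)),("cu",(H<10)&(S>140)&(V>80)),("grey",(S<50)&(V>50)&(V<135))):
    m=(m&(roi>0)).astype(np.uint8)
    cs=cv2.findContours(m,0,2)[0]; c=max(cs,key=cv2.contourArea)
    r=cv2.minAreaRect(c); b=cv2.boxPoints(r); print(n,r); print(b.round(1).tolist()); print(w2(b,45 if n[0]=='w' else 51).round(1).tolist())
E
```

```text
wood+cu ((312.76470947265625, 284.9411926269531), (115.93202209472656, 118.35738372802734), 14.03624439239502)
[[242.1999969482422, 328.29998779296875], [270.8999938964844, 213.5], [383.3999938964844, 241.60000610351562], [354.6000061035156, 356.3999938964844]]
[[410.1, -107.3], [622.0, -179.0], [542.0, -387.4], [337.4, -305.2]]
cu ((387.0, 351.5), (11.0, 4.0), 90.0)
[[385.0, 346.0], [389.0, 346.0], [389.0, 357.0], [385.0, 357.0]]
[[349.4, -361.5], [348.5, -368.6], [329.5, -365.8], [330.3, -358.7]]
grey ((305.0190734863281, 251.2906951904297), (62.418540954589844, 45.69682312011719), 14.67639446258545)
[[269.0, 265.5], [280.6000061035156, 221.3000030517578], [341.0, 237.10000610351562], [329.3999938964844, 281.29998779296875]]
[[519.4, -167.0], [602.5, -196.6], [558.5, -307.7], [477.0, -275.9]]
```

View pics/crop.png

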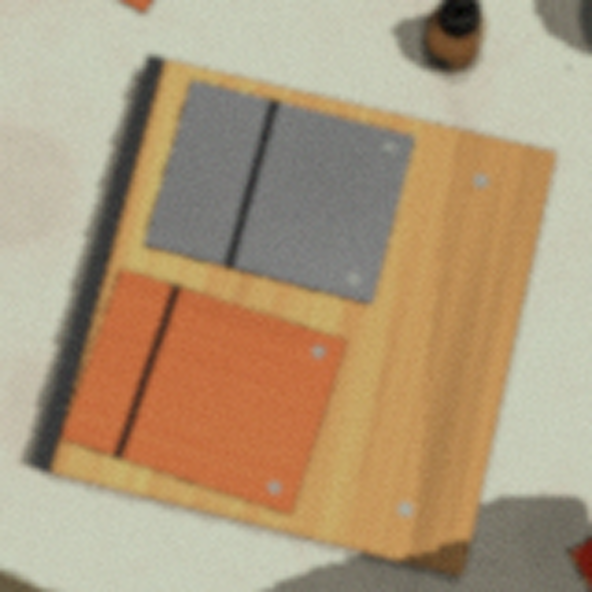

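```bash
cat > m.py <<'E'
from h import *
f=lambda p:np.array(p)/3.7+[230,200]-.36
def fit(c,z):return w2(f(c),z)
L=fit([(152,57),(27,462),(465,575),(557,150)],45)
front=(L[0]+L[1])/2; rear=(L[2]+L[3])/2; c=L.mean(0); ux=(front-rear);ux/=np.hypot(*ux)
# x-axis: average with normal of side-to-side
v=(L[0]+L[3]-L[1]-L[2]); n=np.array([v[1],-v[0]]); n*=np.sign(n@ux)/np.hypot(*n)
ux=(ux+n);ux/=np.hypot(*ux); uy=np.array([-ux[1],ux[0]])
print("ledge",c,"yaw",np.degrees(np.arctan2(ux[1],ux[0])),"sizes",np.hypot(*(front-rear)),np.hypot(*v)/2)
loc=lambda p:np.c_[(p-c)@ux,(p-c)@uy]
for nm,P,l in (("cu",[(120,270),(345,338),(293,512),(63,440)],[(175,288),(120,455)]),("grey",[(190,83),(413,135),(372,300),(147,245)],[(275,100),(231,267)])):
    print(nm,loc(fit(P,51)).round(1).tolist(),"line",loc(fit(l,51)).round(1).tolist())
s=sense();print("tcp loc",loc(s["eef_pos"][None,:2]), "front loc",loc(front[None]))
for q in((-60,-53),(-60,53)): print(q,c+q[0]*ux+q[1]*uy)
E
python3 m.py
```

```text
ledge [ 480.45759878 -241.30953602] yaw 69.43829269076488 sizes 219.4470109078505 217.668019882828
cu [[92.3, 5.8], [-26.1, 11.5], [-22.0, 100.3], [96.7, 94.2]] line [[63.0, 7.9], [67.4, 94.4]]
grey [[83.6, -97.3], [-34.8, -98.4], [-34.7, -10.3], [82.5, -9.9]] line [[38.6, -99.1], [38.4, -9.3]]
tcp loc [[-300.53286746  150.64202375]] front loc [[109.72172814   0.62451863]]
(-60, -53) [ 509.00824772 -316.10165088]
(-60, 53) [ 409.76103345 -278.87275807]
```

```bash
python3 -m jog '[[0,0,0,0,0,-0.15,0.05],[0,0,0,0,0,-0.15,0.05],[0,0,0,0,0,-0.15,0.05],[0,0,0,0,0,-0.15,0.05],[0,0,0,0,0,-0.15,0.05]]' 20; python3 -m jog '[[0.04,0.016,0,0,0,0,0.05],[0.04,0.016,0,0,0,0,0.05],[0.04,0.016,0,0,0,0,0.05],[0.04,0.016,0,0,0,0,0.05],[0,0,0,0,0,0,0.05]]'
cat >> m.py <<'E'
q=s["ee_rot"]; M=R.from_quat([q[1],q[2],q[3],q[0]]).as_matrix(); print("z",s["eef_pos"][2],"yaw",np.degrees(np.arctan2(M[1,0],M[0,0])),"zaxis",M[:,2],s["grip_width"],s["force"])
E
python3 m.py | tail -5
```

```text
time_s: 0.6
eef_pos: [233.9, -469.9, 241.9]
ee_rot: [-0.0, 0.82, 0.572, 0.0]
force: [-0.5, 0.2, -0.2]
grip_width: 0.588
grip_force: 0.0
time_s: 1.1
eef_pos: [352.4, -339.4, 242.2]
ee_rot: [-0.0, 0.821, 0.571, 0.0]
force: [0.3, -1.3, -0.2]
grip_width: 0.584
grip_force: 0.0
grey [[83.6, -97.3], [-34.8, -98.4], [-34.7, -10.3], [82.5, -9.9]] line [[38.6, -99.1], [38.4, -9.3]]
tcp loc [[-136.80994007   85.49566171]] front loc [[109.72172814   0.62451863]]
(-60, -53) [ 509.00824772 -316.10165088]
(-60, 53) [ 409.76103345 -278.87275807]
z 242.2433340034615 yaw 69.70845413127357 zaxis [ 4.05586660e-04  1.13421238e-03 -9.99999275e-01] 0.5839753211963763 [ 0.27662493 -1.34890342 -0.17832776]
```

```bash
python3 -m jog '[[0.038,0.015,0.02,0,0,0,0.05],[0.038,0.015,0.03,0,0,0,0.05],[0,0,0.04,0,0,0,0.05],[0,0,0.04,0,0,0,0.05],[0,0,0,0,0,0,0.05]]'
python3 - <<'E'
from h import *
s=sense(); im=eyes.capture("wrist"); cv2.imwrite("pics/w1.png",im[:,:,::-1]); np.save("w1.npy",s)
E
python3 m.py | tail -5
```

```text
time_s: 1.6
eef_pos: [402.5, -280.7, 108.6]
ee_rot: [-0.005, 0.822, 0.569, -0.001]
force: [-0.9, 0.0, 0.6]
grip_width: 0.581
grip_force: 0.0
grey [[83.6, -97.3], [-34.8, -98.4], [-34.7, -10.3], [82.5, -9.9]] line [[38.6, -99.1], [38.4, -9.3]]
tcp loc [[-65.17933849  57.59756987]] front loc [[109.72172814   0.62451863]]
(-60, -53) [ 509.00824772 -316.10165088]
(-60, 53) [ 409.76103345 -278.87275807]
z 111.62843619102753 yaw 69.41116988709827 zaxis [-0.00296251  0.00324509 -0.99999035] 0.5855620422317895 [ 0.70455093 -0.20204018  1.7674572 ]
```

View pics/w1.png

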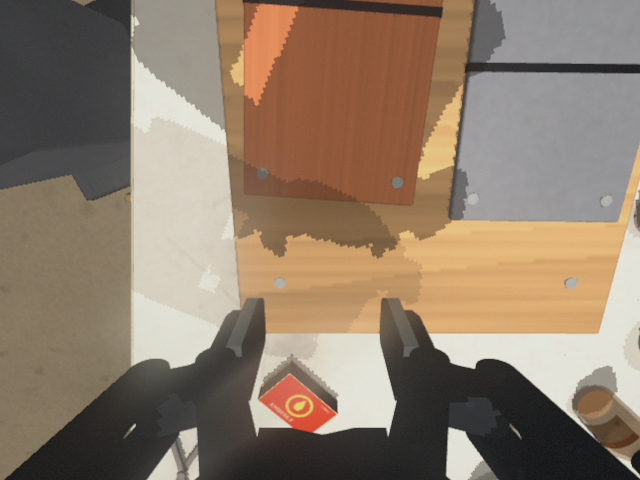

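The wrist view shows the copper rear edge from (244,192) to (413,206), the grey rear edge from (450,219) to (620,222) and the fingertips at rows 300-355. I'll cross-check these and then descend.

```bash
cat >> m.py <<'E'
import sys
if len(sys.argv)>1:
    s=np.load("w1.npy",allow_pickle=True).item()
    print("cu rear",loc(w2([(244,192),(413,206)],51,"wrist",s)),"grey",loc(w2([(450,219),(620,222)],51,"wrist",s)),"ledge rear",loc(w2([(241,333),(599,333)],45,"wrist",s)),"culine",loc(w2([(247,2),(440,12)],51,"wrist",s)))
E
python3 m.py 1|tail -9
python3 -m jog '[[0,0,0.02,0,0,0,0.05],[0,0,0.015,0,0,0,0.05],[0,0,0.006,0,0,0,0.05],[0,0,0.004,0,0,0,0.05],[0,0,0,0,0,0,0.05]]'
```

```text
tcp loc [[-65.17933849  57.59756987]] front loc [[109.72172814   0.62451863]]
(-60, -53) [ 509.00824772 -316.10165088]
(-60, 53) [ 409.76103345 -278.87275807]
z 111.62843619102753 yaw 69.41116988709827 zaxis [-0.00296251  0.00324509 -0.99999035] 0.5855620422317895 [ 0.70455093 -0.20204018  1.7674572 ]
cu rear [[-18.74492045 100.1168364 ]
 [-26.16639126  11.09461907]] grey [[-33.24574655  -9.17809897]
 [-34.78582163 -99.75447663]] ledge rear [[-107.71579973  109.35766699]
 [-106.70527815 -109.83163197]] culine [[67.55187752 92.83897029]
 [63.33327221  5.82084113]]
time_s: 2.15
eef_pos: [404.7, -283.1, 68.6]
ee_rot: [0.001, 0.822, 0.569, 0.0]
force: [0.3, -0.6, 1.3]
grip_width: 0.588
grip_force: 0.0
```

```bash
python3 -m jog '[[0,0,0.004,0,0,0,0.05],[0,0,0.003,0,0,0,0.05],[0,0,0.002,0,0,0,0.05],[0,0,0,0,0,0,0.05],[0,0,0,0,0,0,0.05]]'; python3 -m jog '[[0,0,0.0015,0,0,0,0.05],[0,0,0.0015,0,0,0,0.05],[0,0,0,0,0,0,0.05]]'
```

```text
time_s: 2.65
eef_pos: [404.5, -282.5, 58.8]
ee_rot: [0.0, 0.822, 0.57, -0.0]
force: [0.1, 0.1, -0.4]
grip_width: 0.586
grip_force: 0.0
time_s: 2.95
eef_pos: [404.4, -282.4, 55.5]
ee_rot: [-0.0, 0.822, 0.57, -0.0]
force: [0.2, -0.5, 0.1]
grip_width: 0.584
grip_force: 0.0
```

```bash
python3 -m jog '[[0,0,0.001,0,0,0,0.05],[0,0,0,0,0,0,0.05]]';python3 -m jog '[[0,0,0.001,0,0,0,0.05],[0,0,0,0,0,0,0.05]]'; python3 -m jog '[[0,0,0.001,0,0,0,0.05],[0,0,0,0,0,0,0.05]]'
```

```text
time_s: 3.15
eef_pos: [404.4, -282.4, 54.6]
ee_rot: [-0.0, 0.822, 0.57, -0.0]
force: [0.1, 0.3, -0.1]
grip_width: 0.584
grip_force: 0.0
time_s: 3.35
eef_pos: [404.4, -282.5, 53.6]
ee_rot: [-0.0, 0.822, 0.569, -0.0]
force: [0.7, -0.0, -0.5]
grip_width: 0.587
grip_force: 0.0
time_s: 3.55
eef_pos: [404.5, -282.6, 53.0]
ee_rot: [0.0, 0.822, 0.57, 0.0]
force: [-1.2, 0.8, 4.5]
grip_width: 0.586
grip_force: 2.3
```

```bash
python3 -m jog '[[0,0,-0.0025,0,0,0,0.05],[0.008,0,0,0,0,0,0.05],[0.008,0,0,0,0,0,0.05],[0.005,0,0,0,0,0,0.05],[0.005,0,0,0,0,0,0.05]]'; python3 -m jog '[[0.004,0,0,0,0,0,0.05],[0.004,0,0,0,0,0,0.05],[0.004,0,0,0,0,0,0.05],[0.004,0,0,0,0,0,0.05],[0.004,0,0,0,0,0,0.05]]'; python3 -m jog '[[0.004,0,0,0,0,0,0.05],[0.004,0,0,0,0,0,0.05],[0.004,0,0,0,0,0,0.05],[0.004,0,0,0,0,0,0.05],[0,0,0,0,0,0,0.05]]'
cat > look.py <<'E'
import sys; from h import *
s=sense(); im=eyes.capture("wrist"); n=sys.argv[1]; cv2.imwrite(f"pics/{n}.png",im[:,:,::-1]); np.save(n+".npy",s)
E
python3 look.py w2; python3 m.py|tail -4
```

```text
time_s: 4.05
eef_pos: [413.8, -257.5, 55.1]
ee_rot: [-0.0, 0.822, 0.57, -0.0]
force: [-0.5, -0.7, -0.3]
grip_width: 0.586
grip_force: 0.0
time_s: 4.55
eef_pos: [420.7, -239.2, 55.2]
ee_rot: [0.0, 0.822, 0.569, -0.0]
force: [-1.4, -2.1, -1.5]
grip_width: 0.584
grip_force: 1.1
time_s: 5.05
eef_pos: [426.4, -223.8, 55.2]
ee_rot: [-0.0, 0.822, 0.57, 0.0]
force: [-0.1, 0.0, 0.4]
grip_width: 0.581
grip_force: 0.0
tcp loc [[-2.82419663 56.7756026 ]] front loc [[109.72172814   0.62451863]]
(-60, -53) [ 509.00824772 -316.10165088]
(-60, 53) [ 409.76103345 -278.87275807]
z 55.175287291890385 yaw 69.44504348813656 zaxis [-8.26515781e-05  5.37577600e-04 -9.99999852e-01] 0.586425532110167 [ 0.01471067 -0.48858341 -0.31146951]
```

View pics/w2.png

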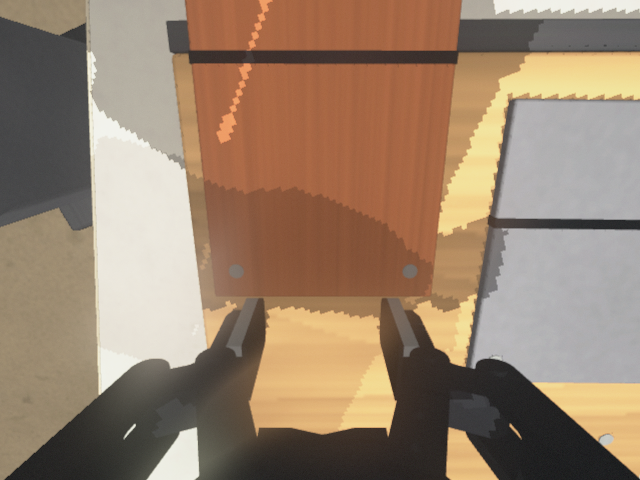

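The plate is now straight. Its line is at rows ~51-63, and the steel edging at rows ~21-52 with the brink at ~21. I'll compute the remaining distance from these.

```bash
cat > meas.py <<'E'
import sys; from h import *
# args: name, line columns a b, approx line row, brink columns a b, approx brink row
n,a,b,lr,e1,e2,br=sys.argv[1],*map(int,sys.argv[2:])
im=cv2.imread(f"pics/{n}.png").astype(float); s=np.load(n+".npy",allow_pickle=True).item()
ux=np.array([np.cos(np.radians(69.44)),np.sin(np.radians(69.44))]); T=s["eef_pos"][:2]
rel=lambda p:np.c_[(p-T)@ux,(p-T)@[-ux[1],ux[0]]].round(1).tolist()
g=im.sum(2)
def line(c):
    p=g[lr-14:lr+15,c-4:c+5].mean(1); w=np.clip(np.median(p)-30-p,0,None); return (w*np.arange(lr-14,lr+15)).sum()/w.sum()
def edge(c):
    p=g[br-12:br+13,c-4:c+5].mean(1); d=np.diff(p); return br-12+np.argmin(d)+.5
print("line",[round(line(c),1) for c in(a,b)],rel(w2([(c,line(c)) for c in(a,b)],51,"wrist",s)))
print("brink",[edge(c) for c in(e1,e2)],rel(w2([(c,edge(c)) for c in(e1,e2)],45,"wrist",s)))
E
python3 meas.py w2 290 440 57 480 620 21; python3 meas.py w2 300 420 57 178 490 21
```

```text
line [np.float64(56.6), np.float64(56.7)] [[101.6, 10.2], [101.5, -40.0]]
brink [np.float64(18.5), np.float64(18.5)] [[114.1, -54.1], [114.1, -101.6]]
line [np.float64(56.6), np.float64(56.7)] [[101.6, 6.9], [101.5, -33.3]]
brink [np.float64(20.5), np.float64(18.5)] [[113.6, 48.5], [114.1, -57.5]]
```

```bash
python3 -m jog '[[0.003,0,0,0,0,0,0.05],[0.003,0,0,0,0,0,0.05],[0.003,0,0,0,0,0,0.05],[0.001,0,0,0,0,0,0.05],[0,0,0,0,0,0,0.05]]'; python3 look.py w3; python3 -c "
import cv2;im=cv2.imread('pics/w3.png')[0:120,150:550];cv2.imwrite('pics/w3c.png',cv2.resize(im,None,fx=2,fy=2))"; python3 meas.py w3 300 440 57 490 600 48
```

```text
time_s: 5.6
eef_pos: [429.8, -214.8, 55.2]
ee_rot: [-0.0, 0.822, 0.57, 0.0]
force: [-0.1, -0.0, -0.4]
grip_width: 0.584
grip_force: 0.1
line [np.float64(57.2), np.float64(57.2)] [[101.4, 6.9], [101.4, -40.0]]
brink [np.float64(50.5), np.float64(49.5)] [[104.3, -59.0], [104.6, -97.2]]
```

View pics/w3c.png

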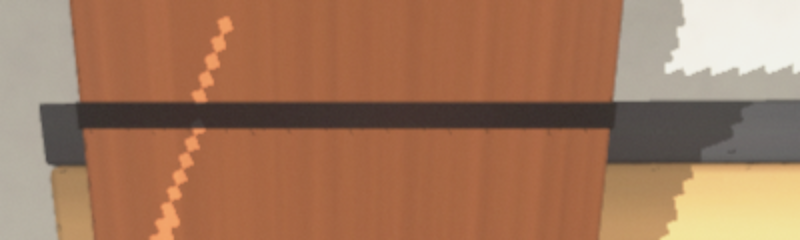

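Copper's remaining gap is about 2.9 mm (1.8 mm in the image plus about 1.1 mm of parallax).

```bash
python3 -m jog '[[0.0015,0,0,0,0,0,0.05],[0.0014,0,0,0,0,0,0.05],[0,0,0,0,0,0,0.05],[0,0,0,0,0,0,0.05]]'; python3 look.py w4;  python3 meas.py w4 300 440 57 490 600 58; python3 m.py|grep tcp
```

```text
time_s: 6.05
eef_pos: [430.8, -212.3, 55.2]
ee_rot: [-0.0, 0.822, 0.57, 0.0]
force: [0.3, -1.3, 0.1]
grip_width: 0.583
grip_force: 0.4
line [np.float64(57.2), np.float64(57.2)] [[101.4, 6.9], [101.4, -40.1]]
brink [np.float64(58.5), np.float64(58.5)] [[101.8, -59.4], [101.7, -97.9]]
tcp loc [[ 9.73441129 56.69007618]] front loc [[109.72172814   0.62451863]]
```

Copper line is over the brink within 0.3 mm. Next I'll back off, lift and move behind the grey plate.

```bash
python3 -m jog '[[-0.01,0,0,0,0,0,0.05],[-0.01,0,0,0,0,0,0.05],[0,0,-0.03,0,0,0,0.05],[0,0,-0.03,0,0,0,0.05],[-0.02,0.036,0,0,0,0,0.05]]'; python3 -m jog '[[-0.02,0.037,0,0,0,0,0.05],[-0.019,0.037,0,0,0,0,0.05],[0,0,0.03,0,0,0,0.05],[0,0,0.02,0,0,0,0.05],[0,0,0,0,0,0,0.05]]'; python3 -m jog '[[0,0,0,0,0,0,0.05],[0,0,0,0,0,0,0.05]]';python3 look.py w5; python3 m.py|tail -4
```

```text
time_s: 6.6
eef_pos: [450.3, -262.5, 119.3]
ee_rot: [0.002, 0.822, 0.57, 0.001]
force: [1.1, -1.0, -0.3]
grip_width: 0.582
grip_force: 0.0
time_s: 7.1
eef_pos: [504.4, -324.8, 62.3]
ee_rot: [-0.003, 0.822, 0.569, -0.001]
force: [0.2, 0.8, -0.0]
grip_width: 0.588
grip_force: 0.0
time_s: 7.3
eef_pos: [506.3, -325.7, 66.7]
ee_rot: [0.001, 0.822, 0.569, 0.0]
force: [0.3, -0.0, -0.1]
grip_width: 0.586
grip_force: 0.0
tcp loc [[-69.79895229 -53.86465131]] front loc [[109.72172814   0.62451863]]
(-60, -53) [ 509.00824772 -316.10165088]
(-60, 53) [ 409.76103345 -278.87275807]
z 66.69361394195411 yaw 69.42453445735569 zaxis [ 0.00176898 -0.0016464  -0.99999708] 0.5861894680183988 [-0.67768148 -0.52531734  0.47293879]
```

View pics/w5.png

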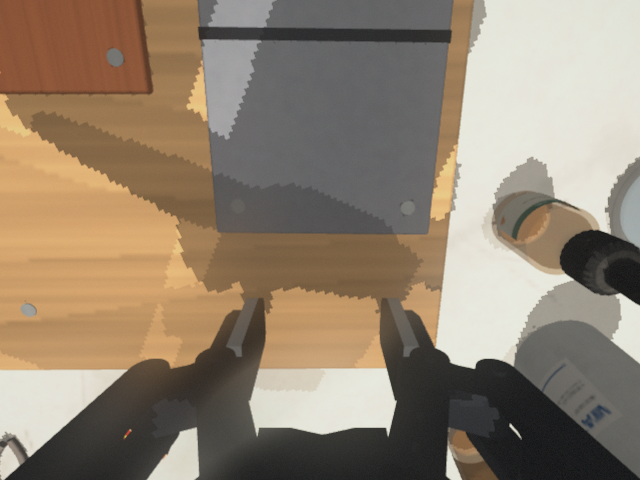

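The grey plate is centred between the fingers (columns 218-428 at its rear, row 233), and the dropper and bottle stand clear to the right. Lower and push.

```bash
python3 -m jog '[[0,0,0.006,0,0,0,0.05],[0,0,0.004,0,0,0,0.05],[0,0,0.0015,0,0,0,0.05],[0.008,0,0,0,0,0,0.05],[0.008,0,0,0,0,0,0.05]]'; python3 -m jog '[[0.004,0,0,0,0,0,0.05],[0.004,0,0,0,0,0,0.05],[0.004,0,0,0,0,0,0.05],[0.004,0,0,0,0,0,0.05],[0.004,0,0,0,0,0,0.05]]'; python3 -m jog '[[0.004,0,0,0,0,0,0.05],[0.004,0,0,0,0,0,0.05],[0.004,0,0,0,0,0,0.05],[0.004,0,0,0,0,0,0.05],[0.004,0,0,0,0,0,0.05]]'; python3 -m jog '[[0.004,0,0,0,0,0,0.05],[0.004,0,0,0,0,0,0.05],[0.004,0,0,0,0,0,0.05],[0.004,0,0,0,0,0,0.05],[0.004,0,0,0,0,0,0.05]]'; python3 -m jog '[[0.004,0,0,0,0,0,0.05],[0.002,0,0,0,0,0,0.05],[0,0,0,0,0,0,0.05]]';python3 look.py w6; python3 m.py|tail -4
```

```text
time_s: 7.85
eef_pos: [511.8, -309.4, 53.7]
ee_rot: [-0.0, 0.822, 0.569, 0.0]
force: [-0.5, 0.3, 0.7]
grip_width: 0.588
grip_force: 0.0
time_s: 8.35
eef_pos: [518.7, -291.3, 53.8]
ee_rot: [0.0, 0.822, 0.569, -0.0]
force: [-1.8, -1.6, 0.1]
grip_width: 0.587
grip_force: 1.4
time_s: 8.85
eef_pos: [525.8, -272.4, 53.8]
ee_rot: [0.0, 0.822, 0.57, -0.0]
force: [-1.5, -2.9, 2.4]
grip_width: 0.583
grip_force: 1.8
time_s: 9.35
eef_pos: [532.8, -253.6, 53.8]
ee_rot: [0.0, 0.822, 0.569, -0.0]
force: [-0.7, -3.0, 3.1]
grip_width: 0.583
grip_force: 2.1
time_s: 9.65
eef_pos: [535.0, -247.7, 53.6]
ee_rot: [-0.0, 0.822, 0.57, 0.0]
force: [-0.3, -0.7, 0.7]
grip_width: 0.587
grip_force: 0.6
tcp loc [[ 13.10882205 -53.18315574]] front loc [[109.72172814   0.62451863]]
(-60, -53) [ 509.00824772 -316.10165088]
(-60, 53) [ 409.76103345 -278.87275807]
z 53.50573724577317 yaw 69.43218649911186 zaxis [-1.06646882e-04  9.05434299e-04 -9.99999584e-01] 0.5863363323114179 [-0.39283913 -0.96804794  0.85889569]
```

View pics/w6.png

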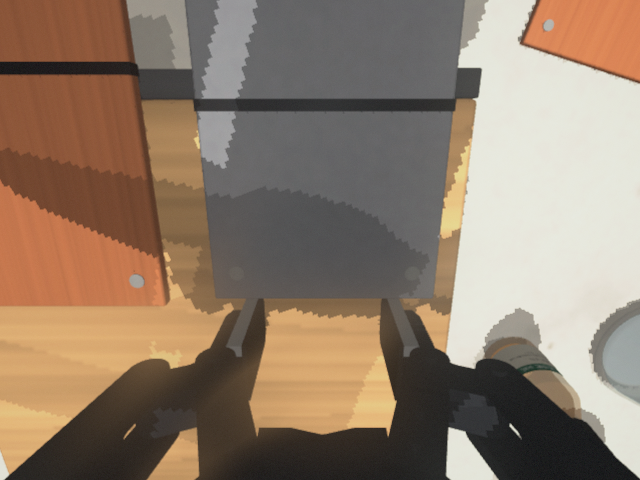

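The grey line is at row ~104 and the brink at row ~69 (column 468 or 165). The copper line at row ~68 sits on the brink.

```bash
python3 meas.py w6 300 430 104 152 468 69; python3 meas.py w6 30 110 68 160 464 69;python3 -m jog '[[0,0,-0.001,0,0,0,0.05],[0.003,0,0,0,0,0,0.05],[0.003,0,0,0,0,0,0.05],[0.002,0,0,0,0,0,0.05],[0,0,0,0,0,0,0.05]]'; python3 look.py w7;  python3 meas.py w7 300 430 104 152 468 94
```

```text
line [np.float64(104.5), np.float64(104.6)] [[86.5, 7.1], [86.4, -37.7]]
brink [np.float64(68.5), np.float64(67.5)] [[98.6, 58.9], [98.8, -51.4]]
line [np.float64(67.7), np.float64(67.7)] [[98.1, 97.1], [98.1, 70.4]]
brink [np.float64(68.5), np.float64(67.5)] [[98.6, 56.1], [98.8, -50.0]]
time_s: 10.2
eef_pos: [537.7, -240.2, 54.6]
ee_rot: [-0.0, 0.822, 0.57, 0.0]
force: [-0.5, -0.4, -0.3]
grip_width: 0.588
grip_force: 0.0
line [np.float64(104.4), np.float64(104.4)] [[86.6, 7.2], [86.5, -37.9]]
brink [np.float64(93.5), np.float64(92.5)] [[90.5, 60.6], [90.7, -52.8]]
```

```bash
python3 -m jog '[[0.002,0,0,0,0,0,0.05],[0.0018,0,0,0,0,0,0.05],[0,0,0,0,0,0,0.05],[0,0,0,0,0,0,0.05]]'; python3 look.py w8;  python3 meas.py w8 300 430 104 152 468 106
```

```text
time_s: 10.65
eef_pos: [539.0, -237.0, 54.7]
ee_rot: [-0.0, 0.822, 0.57, 0.0]
force: [0.4, 0.1, -0.6]
grip_width: 0.585
grip_force: 0.1
line [np.float64(104.7), np.float64(104.8)] [[86.5, 7.1], [86.4, -38.0]]
brink [np.float64(103.5), np.float64(102.5)] [[87.1, 61.1], [87.4, -53.3]]
```

```bash
python3 -m jog '[[0.0006,0,0,0,0,0,0.05],[0,0,0,0,0,0,0.05],[0,0,0,0,0,0,0.05]]'; python3 look.py w9;  python3 meas.py w9 300 430 104 152 468 104; python3 -m jog '[[-0.01,0,0,0,0,0,0.05],[-0.02,0,0,0,0,0,0.05],[0,0,-0.03,0,0,0,0.05],[0,-0.02,-0.04,0,0,0,0.05],[0.03,-0.03,-0.04,0,0,0,0.05]]';python3 -m jog '[[0.04,0,0,0,0,0,0.05],[0,0,0,0,0,0,0.05],[0,0,0,0,0,0,0.05],[0,0,0,0,0,0,0.05]]'; python3 look.py w10
```

```text
time_s: 11.0
eef_pos: [539.2, -236.7, 54.7]
ee_rot: [0.0, 0.822, 0.569, -0.0]
force: [-0.8, -1.9, -0.4]
grip_width: 0.584
grip_force: 0.9
line [np.float64(104.9), np.float64(105.0)] [[86.4, 7.1], [86.3, -38.0]]
brink [np.float64(104.5), np.float64(103.5)] [[86.8, 61.1], [87.0, -53.3]]
time_s: 11.55
eef_pos: [494.1, -226.6, 160.4]
ee_rot: [0.001, 0.823, 0.568, 0.0]
force: [0.1, 0.2, 1.0]
grip_width: 0.585
grip_force: 0.0
time_s: 11.95
eef_pos: [508.7, -187.8, 158.6]
ee_rot: [-0.0, 0.822, 0.569, -0.0]
force: [0.1, -0.6, -0.2]
grip_width: 0.586
grip_force: 0.0
```

View pics/w10.png

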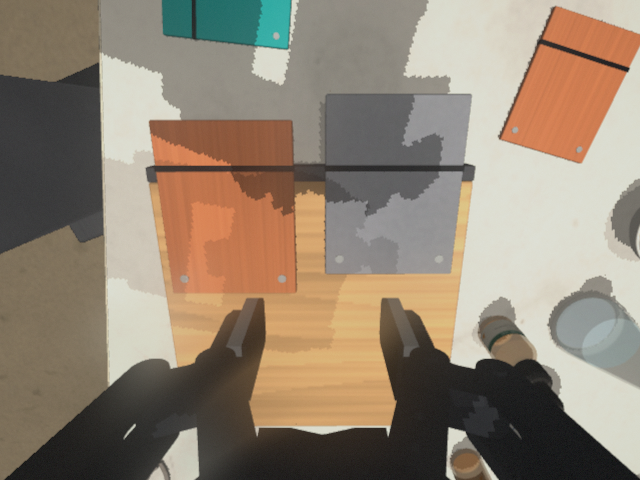

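Both plates stick out straight, with both lines at row ~168 and the brink at ~165. One last numerical check.

```bash
python3 meas.py w10 180 275 168 310 468 166; python3 meas.py w10 340 445 168 305 315 166
```

```text
line [np.float64(168.2), np.float64(168.3)] [[51.3, 91.7], [51.1, 30.1]]
brink [np.float64(163.5), np.float64(163.5)] [[53.5, 7.6], [53.3, -96.8]]
line [np.float64(168.0), np.float64(167.9)] [[51.3, -12.0], [51.2, -79.9]]
brink [np.float64(163.5), np.float64(163.5)] [[53.5, 10.9], [53.5, 4.3]]
```

The camera is ahead of the brink here, so the dark end face widens the band. I'll cross-check with the edging's inner border (10 mm behind the brink) in all the views.

```bash
cat > chk.py <<'E'
from h import *
ux=np.array([np.cos(np.radians(69.44)),np.sin(np.radians(69.44))])
def cross(g,c,r0,r1):
    p=g[r0:r1,c-3:c+4].mean(1); h=(p[:3].mean()+p[-3:].mean())/2; k=np.where(np.diff(np.sign(p-h)))[0][0]
    return r0+k+(h-p[k])/(p[k+1]-p[k])
for n,cols,ro,ri,lines in (("w4",(490,520),(48,66),(78,104),((300,57),(440,57))),("w9",(160,468),(92,112),(124,146),((300,105),(430,105))),("w10",(310,),(154,169),(173,190),((180,168),(275,168),(340,168),(445,168)))):
    g=cv2.imread(f"pics/{n}.png").astype(float).sum(2); s=np.load(n+".npy",allow_pickle=True).item(); T=s["eef_pos"][:2]
    X=lambda c,r,z:((w2([(c,r)],z,"wrist",s)-T)@ux)[0].round(2)
    for c in cols: print(n,c,"brink",X(c,cross(g,c,*ro),45),"inner+10",X(c,cross(g,c,*ri),45)+10)
    for c,r in lines:
        w=12 if n!="w10" else 6
        p=g[r-w:r+w+1,c-3:c+4].mean(1); q=np.clip((p.max()+p.min())/2-p,0,None); print(" line",X(c,(q*np.arange(r-w,r+w+1)).sum()/q.sum(),51))
E
python3 chk.py
```

```text
w4 490 brink 101.77 inner+10 101.3
w4 520 brink 101.89 inner+10 101.27
 line 101.44
 line 101.38
w9 160 brink 86.88 inner+10 86.66
w9 468 brink 87.07 inner+10 87.19
 line 86.42
 line 86.34
w10 310 brink 53.74 inner+10 51.54
 line 51.33
 line 51.09
 line 51.27
 line 51.17
```

Both lines are within about 0.5 mm of the brink and the arm is clear, so I'm handing in.

```bash
python3 -c "
from rig import finish_job; print(finish_job())"
```

```text
the job is handed in; nothing more can be done
None
```

Job handed in at about 12 s: both plates were pushed straight, with their black lines measured within about 0.5 mm of the brink, and nothing else was touched.

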